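# Seat the bearing, then hold the spread snap ring at its groove

### The arm

A 7-joint arm with a two-finger parallel gripper is mounted at the origin on a cart in front of the work surface, level with it; the furniture and walls round the work are solid. World frame = base frame: x ahead of the robot, y to its left, z up, the work surface at z = 0. Lengths are in m, angles in rad, forces in N, time in s.
With the tool pointing down it reaches from about 0.425 to 0.925 m from the base axis. Payload 6.8 kg.
Tool frame: the origin (TCP) lies between the finger pads; the fingertips stand r.tip_extent ahead of it and the grasp point (between the pads) lies 5 mm behind it (r.tip_extent is the distance from the TCP to the fingertips, in m); y points along the fingers, x is the direction in which the jaws open and shut, and the axes are right-handed (so a half turn about y gives the same grasp; the last joint's range is limited). The gripper opens to 85 mm and grips with 20 to 120 N. Pads are 22 mm wide; open, the fingers measure 114 mm over their backs; the gripper's body (76 mm by 85 mm) begins 54 mm behind the grasp point. The pads swing forward as they close: fully open they stand 13 mm farther back than shut.
Start: joints at [-0.108, 0.477, 0.022, 1.555, -0.011, 1.109, -0.083], TCP at [0.675, 0, 0.245] pointing down, gripper open.
Joint ranges: [-2.96, 2.96], [-0.34, 2.1], [-1.41, 1.46], [0.24, 2.44], [-1.37, 4.51], [0.17, 1.92], [-2.96, 2.96]. Speed limits (rad/s): [2.39, 2.39, 3.14, 3.14, 3.14, 3.14, 3.14].

### API

Orientations are given as a rotation vector (axis times angle).
In Python, from bench import r gives the robot as it stands.
- The arm moves only by the tool send_rows, never from a script. Its argument "plan" is a list of rows, each a list of 5 numbers: the shift along the tool's x, y, z in cm, then the turn about the tool's y in degrees, then the opening, from 0 (shut) to 1 (fully open). In form: [[dx, dy, dz, spin, grip], ...]. A call has 1 to 12 rows; each row shifts and turns the commanded pose from where the row before left it, along the tool's axes as they then stand; what a row does not reach is not made up. A row lasts 1/8 s, in which the tool goes at most 62.5 mm and 10.7 degrees, less where a joint would pass 70% of its speed; a pose out of reach is approached as far as the arm can. A call is refused whole if a number of a shift passes 6.25 or a number of a turn 10.7, either way. A call with a gripper value outside its range is refused whole. The fingers move at their own pace and stop on an object; "force" is the grip in N (left out, the last holds). Time passes only in rows, so rows that do not move let the fingers close. It gives the time, the measured TCP pose, the force and the opening at its end, in the units of the state.
- r.get_obs(): the state, without advancing time (a new reading comes with each control period).
- r.grab_frame(name): name is "scene" or "side" or "wrist"; returns a dict with "image" (480x640x3 uint8, red, green, blue), "camera_matrix" (3x3 intrinsics, pixels), "cam_to_world" (4x4, takes a point from camera to world coordinates). Camera axes: x right, y down, z forward; pixel columns grow to the right and rows downward; lengths in m; the calibration is good to about 2 mm. The wrist camera is an equidistant fisheye: a pixel r from the principal point sees the ray r / f radians off the axis. A picture is of the moment at which its call begins. There is no depth.
- r.hand_in(): hands the job in, once; it reports no verdict.
Trained networks look in the newest picture that a camera, given by its name, has taken for a name from the list of things; names that differ only in an ending like _2 or _b are one class to them, and where a whole thing is asked for, a point or a joint stands for the part that bears it (a point fixed in the world has none). Each returns a list of dicts, best first, with "p" (0 to 1); they miss things now and then, are a little off and sometimes report something else, mostly with a low value. They report only what shows in the picture. A call takes as long as a camera call.
- r.recognise(camera, target): "rect" ([left, top, right, bottom] in pixels, round what is visible of it).
The state is a dict: "clock": time; "joints": joint angles; "qvel": joint speeds; "tau": joint torques, N m; "tcp_pos": TCP position; "orientation": TCP orientation; "contact_force": force on the tool from outside, world axes, zero at the start; "moment": the same for the moment, N m; "grip_width": finger opening in m.
Only numpy, scipy, OpenCV 4.12 (cv2) and the standard library are available. Lean on these libraries where they do the work, as an engineer would, in place of code of your own. Each camera call takes 0.05 s, during which the arm holds its last target.

### The job

First press the bearing down on the upright axle stub with the fingers until it is fully home and the groove above it is clear. Then take the pliers loaded with the brass snap ring by their red handles, squeeze them fully to spread the ring, and with the ring spread all the way slide it over the shaft end, from above and level, down to the groove, just on or barely above the bearing. Finish while still holding the pliers there, squeezed so that the ring stays spread round the groove; leave the other things on the bench where they are.

Things in the scene. Friction and masses are not known exactly. Their poses are not given: they have to be found in the camera images.
- stub: Axle stub fixed to the bench: blue plate 130x130x12 mm with a vertical steel shaft, 52 mm in diameter, in its middle. Origin: middle of the plate's underside, on the shaft axis; z up. A shoulder 72 mm wide ends 40 mm above the bench; the shaft end, with a 3 mm chamfer, is at 85 mm. Stub and pliers' stand swap places. The saw's crank, left of them, rises 0.23 m: pass above it.
- shaft_end (a point): Middle of the shaft's flat top end, 85 mm above the bench.
- groove (a point): Point on the shaft axis at mid-height of the groove (groove 60 to 65 mm above the bench, 2.5 mm deep), 22.5 mm below the shaft end.
- bearing_top (a point): Ball bearing on the shaft (steel races, black shield; outer diameter 96, bore 53, thickness 20 mm): middle of its upper face, on the axis. Press the face 27 to 48 mm from the axis: one fingertip each side of the shaft (opening 66 mm), or closed tips at one side. Seated, the face is 60 mm above the bench, at the groove's lower edge; at first 7 to 12 mm higher, over the groove.
- bearing (a joint): How far the bearing has been pressed down, in m: 0 to 0.005 at the start, 0.012 fully home against the shoulder (hard stop). A tight fit: it moves at about 9 N (up to some 15 N when pushed faster) and stays where it is left.
- stand: Grey stand fixed to the bench, holding the pliers upright: base 112x100x8 mm and, on its +x side, two posts reaching 78 mm above the bench, 17 mm apart, between which the pliers' 11 mm pivot pin lies loosely (3 mm play). Origin: underside, straight below the ring's centre. Lift the pliers straight up to take them out (the posts end 12 mm above the pin's middle).
- ring_pliers: Circlip pliers, 0.21 kg, standing upright, tips down, with an open brass snap ring on the tips. Origin: centre of the ring's underside, z up along the pliers. The pliers stand 26 mm to +x of the ring centre, the handles lie side by side along y. Pivot 58 mm, red handle sleeves 104 to 156 mm above the origin; all this is above the ring's open side.
- ring_center (a point): Centre of the snap ring at mid-thickness (ring 4 mm thick, in the pliers' x-y plane). Relaxed it is 11 mm narrower along y and does not pass the 52 mm shaft; fully spread it is round about this point, 57 mm inside, 69 mm outside. The jaws rise at 26 mm to +x, 25 mm to each side when spread, and meet at the pivot 56 mm up; the shaft end may stand 40 mm through the ring.
- grip (a point): Point midway between the red handle sleeves, 128 mm above the ring centre and 26 mm to +x of it (pliers' frame): grip here from above, fingers closing along the pliers' y. The sleeves are 18 mm deep (x); over them it is about 54 mm wide relaxed and 40 mm squeezed, when their outer faces are parallel.
- lever_left (a joint): Angle by which the left handle has been squeezed in (the right one goes with it), in rad: 0 relaxed, 0.10 fully squeezed against its stop, ring fully spread. A spring opens the pliers: squeezing takes about 4 N at first and 12 N at the stop; grip with 25 to 40 N. Below 0.06 the ring is too narrow for the shaft.
- tape_measure: Bystander: yellow and black tape measure 36x74x64 mm, origin at the underside.
- coupling_2: Bystander: black pipe coupling standing, 36x41x66 mm, origin at the underside.
- pipe_elbow: Bystander: grey-white pipe elbow 68x68x42 mm, origin at the underside.
- coupling_1: Bystander: black pipe coupling standing, 36x41x66 mm, origin at the underside.

How it is judged:
On the way, in this order (a step that is already met when the one before it is completed fails the run):
1. the bearing is pressed fully home (within 1.2 mm) by the fingers, the pliers still unused (value of joint bearing above 0.0108 m and distance of ring_center from where it was at the start of the episode below 0.03 m), for 0.1 s.
2. the ring is held spread above the shaft end, over it (value of joint lever_left above 0.08 rad and horizontal distance between ring_center and shaft_end below 0.02 m and z of ring_center in the frame of shaft_end above 0 m and contact force between the fingers and ring_pliers above 3 N), for 0.05 s.
At the end, for the whole second after the job is handed in: Bearing within 1.2 mm of home; fingers hold the pliers (over 3 N) squeezed past 0.08 rad; ring centre within 5 mm of the shaft axis and 3 mm of the groove's mid-height, level within 0.09 rad, at rest, pressing on stub or bearing under 20 N; bystanders within 20 mm of their places (value of joint bearing above 0.0108 m and value of joint lever_left above 0.08 rad and horizontal distance between ring_center and groove below 0.005 m and z of ring_center in the frame of groove between -0.003 and 0.003 m and angle between the z axis of ring_pliers and the z axis of stub, either way round below 0.09 rad and contact force between the fingers and ring_pliers above 3 N and contact force between ring_pliers and stub below 20 N and linear speed of ring_pliers below 0.02 m/s and distance of each of tape_measure, coupling_2, pipe_elbow, coupling_1 from where it was at the start of the episode below 0.02 m); the arm keeps its last pose, push and grip.
It fails at once if the ring is round the shaft while it is not spread (value of joint lever_left below 0.06 rad and horizontal distance between ring_center and shaft_end below 0.012 m and z of ring_center in the frame of shaft_end below -0.005 m).
It fails at once if a bystander is knocked away (distance of any of tape_measure, coupling_2, pipe_elbow, coupling_1 from where it was at the start of the episode above 0.04 m).
It also fails if it takes over 64 s, if anything falls off the work surface, if the arm or the gripper's body presses on something with over 40 N, if the wrist force passes 120 N, or if a joint passes its speed limit or range.

## Working session

There is one attempt and no reset: what is moved stays moved. The work goes in short steps, Python scripts to look and compute and a tool call to move; the robot and the scene stay as the last step left them, time stands still between calls to the robot, and variables do not carry over. Pictures are saved under pics/ and viewed, and the job is handed in when it is done.

Besides the shell and the picture viewer there is one more tool, called after ">>>" in YAML: its name, and indented under it one key for each argument. send_rows: Moves the arm, as the interface text tells. Its arguments: {"type":"object","properties":{"plan":{"type":"array","items":{"type":"array","items":{"type":"number"}}},"force":{"type":"number"}},"required":["plan"]}

```bash
ls; mkdir -p pics
python3 - <<'E'
from bench import r
import cv2
o=r.get_obs();print(o, r.tip_extent)
for c in ['scene','side','wrist']:
    f=r.grab_frame(c);cv2.imwrite(f'pics/{c}0.png',f['image'][:,:,::-1]);print(c,f['camera_matrix'],f['cam_to_world'])
    for t in ['stub','bearing','stand','ring_pliers','tape_measure','coupling_1','pipe_elbow']:
        try: print(t,[(d['rect'],round(d['p'],2)) for d in r.recognise(c,t)][:3])
        except Exception as e: print(t,e)
E
```

```text
pics
{'clock': 0.0, 'joints': array([-0.10808446,  0.47780919,  0.02233976,  1.55646839, -0.01150799,
        1.10930722, -0.08314554]), 'qvel': array([ 0.00020577, -0.0006933 ,  0.00087442,  0.0017228 , -0.00016288,
       -0.0009721 ,  0.00034486]), 'tau': array([-5.45967814e-04, -5.96443820e+01,  1.60769675e+00, -2.81194621e+01,
        1.24063640e-02,  9.39900521e-03,  2.20753498e-05]), 'tcp_pos': array([ 6.74420953e-01, -2.24554536e-05,  2.44312455e-01]), 'orientation': array([-1.57092806e+00,  1.49430150e-03,  1.42638014e-03]), 'contact_force': array([ 0.27120617, -0.01508642,  0.3397166 ]), 'moment': array([ 0.03700881, -0.01662401,  0.02613541]), 'grip_width': 0.08520813633082903} 0.014
scene [[457.05253699   0.         312.74586567]
 [  0.         457.05253699 232.06482825]
 [  0.           0.           1.        ]] [[ 0.5337129  -0.52452365  0.66334416 -0.27916953]
 [-0.84556686 -0.34299078  0.40911368 -0.49787066]
 [ 0.01293113 -0.77925109 -0.62657842  0.86775984]
 [ 0.          0.          0.          1.        ]]
stub [([257.6, 240.9, 315.6, 293.6], 0.84)]
bearing [([271
[... 1150 characters left out ...]
5, 423.2, 407.7], 0.78)]
pipe_elbow [([310.8, 200.9, 348.2, 235.2], 0.63)]
wrist [[371.64829954   0.         324.07862261]
 [  0.         371.64829954 239.04059072]
 [  0.           0.           1.        ]] [[ 9.99999919e-01  2.93341706e-04 -2.73877293e-04  6.75038038e-01]
 [ 1.97294701e-04 -9.53618972e-01 -3.01016306e-01  7.68873444e-02]
 [-3.49475219e-04  3.01016228e-01 -9.53618954e-01  3.74050423e-01]
 [ 0.00000000e+00  0.00000000e+00  0.00000000e+00  1.00000000e+00]]
stub [([62.5, 99.6, 197.1, 240.4], 0.69)]
bearing [([60.2, 128.8, 149.4, 232.7], 0.89)]
stand []
ring_pliers []
tape_measure [([45.8, 0.0, 123.3, 35.6], 0.62)]
coupling_1 []
pipe_elbow [([296.0, 241.3, 349.7, 324.5], 0.92)]
```

View pics/scene0.png

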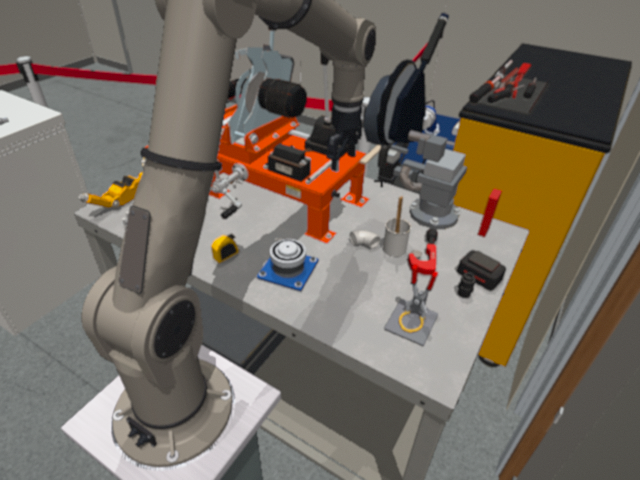

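View pics/side0.png

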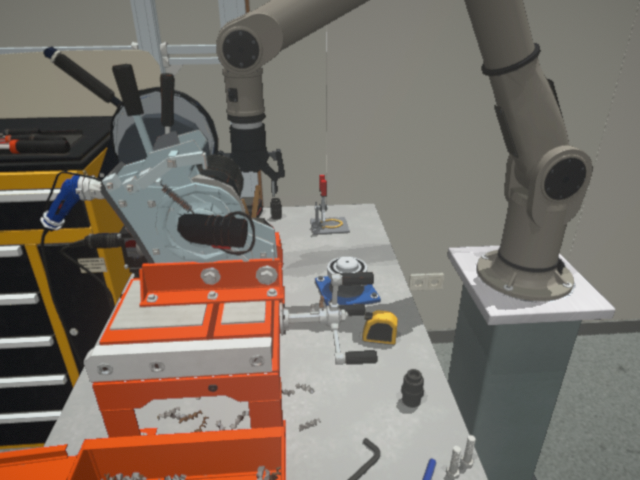

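View pics/wrist0.png

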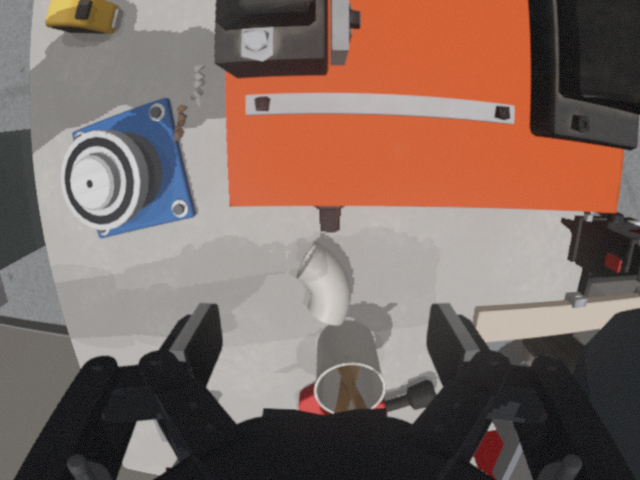

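```bash
cat > h.py <<'E'
import numpy as np,cv2
from bench import r
def ray(f,cam,u,v):
    K=np.array(f['camera_matrix']);x=(u-K[0,2])/K[0,0];y=(v-K[1,2])/K[1,1]
    if cam=='wrist':
        t=np.hypot(x,y);d=np.array([x/t*np.sin(t),y/t*np.sin(t),np.cos(t)]) if t>0 else np.array([0,0,1.])
    else: d=np.array([x,y,1.])
    T=np.array(f['cam_to_world']);return T[:3,3],T[:3,:3]@d
def onz(f,cam,u,v,z):
    o,d=ray(f,cam,u,v);return o+d*(z-o[2])/d[2]
def proj(f,cam,P):
    T=np.array(f['cam_to_world']);K=np.array(f['camera_matrix']);P=np.atleast_2d(P)
    p=(P-T[:3,3])@T[:3,:3]
    if cam=='wrist':
        rho=np.hypot(p[:,0],p[:,1]);t=np.arctan2(rho,p[:,2]);x=p[:,0]/rho*t;y=p[:,1]/rho*t
    else: x=p[:,0]/p[:,2];y=p[:,1]/p[:,2]
    return np.c_[x*K[0,0]+K[0,2],y*K[1,1]+K[1,2]]
def crop(img,a,b,c,d,s,name):
    cv2.imwrite(name,cv2.resize(img[b:d,a:c,::-1],None,fx=s,fy=s,interpolation=cv2.INTER_CUBIC))
E
python3 - <<'E'
from h import *
f=r.grab_frame('scene');crop(f['image'],380,220,480,350,5-1,'pics/s1.png');crop(f['image'],245,225,335,300,8,'pics/s2.png')
print(onz(f,'scene',(257.6+315.6)/2,268,.04), onz(f,'scene',412,321,.01))
f=r.grab_frame('side');crop(f['image'],290,160,400,310,4,'pics/d1.png')
f=r.grab_frame('wrist');crop(f['image'],40,80,210,250,3.5,'pics/w1.png')
print(onz(f,'wrist',90,183,.085))
E
```

```text
[0.4319696  0.01966116 0.04      ] [ 0.46993979 -0.32226037  0.01      ]
[0.4636419  0.03863135 0.085     ]
```

View pics/s1.png

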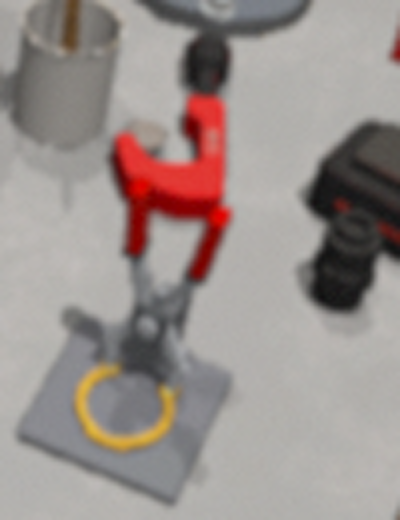

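View pics/s2.png

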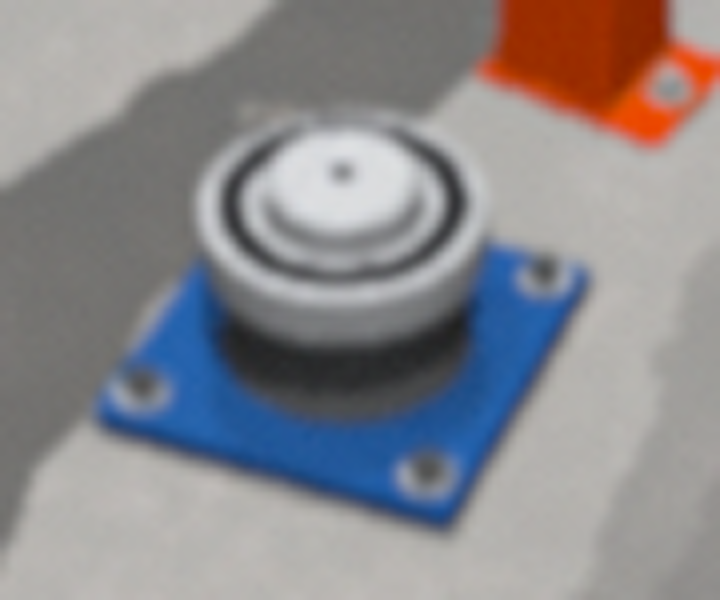

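View pics/d1.png

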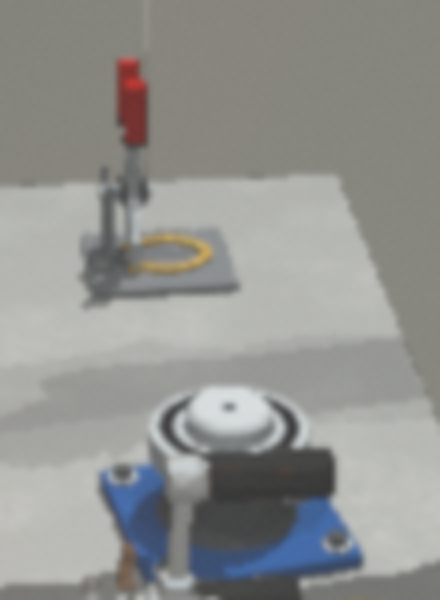

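View pics/w1.png

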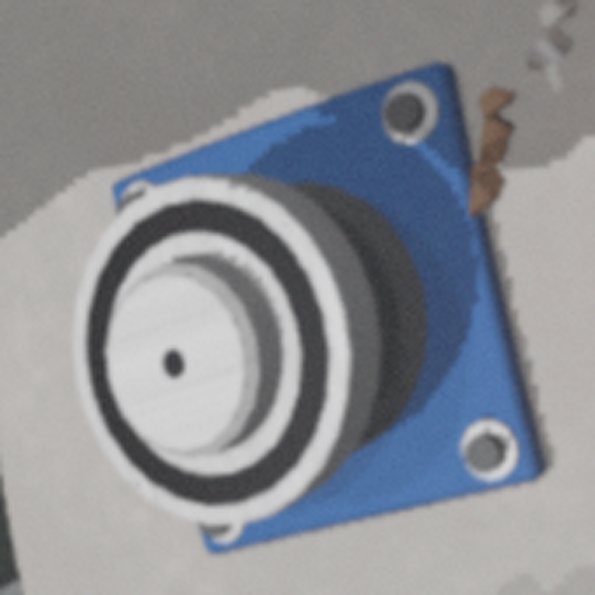

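```bash
cat >> h.py <<'E'
def tri(obs,z=None):
    A=np.zeros((3,3));b=np.zeros(3)
    for f,c,u,v in obs:
        o,d=ray(f,c,u,v);d=d/np.linalg.norm(d);M=np.eye(3)-np.outer(d,d);A+=M;b+=M@o
    return np.linalg.solve(A,b)
E
python3 - <<'E'
from h import *
F={c:r.grab_frame(c) for c in ['scene','side','wrist']}
px={'scene':(287.9,246.5),'side':(347,261.75),'wrist':(89.4,183.7)}
obs=[(F[c],c,*px[c]) for c in F]
print(tri(obs),[tri([obs[i],obs[j]]) for i,j in ((0,1),(0,2),(1,2))])
for c in F: print(c,onz(F[c],c,*px[c],.085))
# ring
print('ring',onz(F['scene'],'scene',411.2,321.2,.01),onz(F['side'],'side',333.2,223.5,.01),tri([(F['scene'],'scene',411.2,321.2),(F['side'],'side',333.2,223.5)]))
# handles tops z=.164 : scene (140,185),(220,215) crop/4
for p in [(140,185),(220,215)]: print('handtop scene',onz(F['scene'],'scene',380+p[0]/4,220+p[1]/4,.164))
for p in [(128,62),(136,82)]: print('handtop side',onz(F['side'],'side',290+p[0]/4,160+p[1]/4,.164))
# stand base corners: scene
for p in [(18,435),(172,503),(232,378)]: print('base scene',onz(F['scene'],'scene',380+p[0]/4,220+p[1]/4,.006))
for p in [(238,288),(222,228)]: print('base side',onz(F['side'],'side',290+p[0]/4,160+p[1]/4,.006))
# blue corners
for p in [(98,420),(445,525),(590,265)]: print('blue scene',onz(F['scene'],'scene',245+p[0]/8,225+p[1]/8,.01))
E
```

```text
[0.46363524 0.03693634 0.08484223] [array([0.46391404, 0.03593064, 0.08439919]), array([0.46296512, 0.03705433, 0.08435968]), array([0.46444834, 0.03837323, 0.08657492])]
scene [0.4626114  0.03555862 0.085     ]
side [0.46444689 0.03622764 0.085     ]
wrist [0.46283896 0.03803326 0.085     ]
ring [ 0.46830196 -0.32087216  0.01      ] [ 0.46379214 -0.32060354  0.01      ] [ 0.46510884 -0.32071928  0.0112259 ]
handtop scene [ 0.48810502 -0.29737762  0.164     ]
handtop scene [ 0.48954779 -0.34412411  0.164     ]
handtop side [ 0.49665797 -0.33139495  0.164     ]
handtop side [ 0.49383615 -0.29063704  0.164     ]
base scene [ 0.41532788 -0.27537731  0.006     ]
base scene [ 0.41845665 -0.37152547  0.006     ]
base scene [ 0.52776418 -0.36749157  0.006     ]
base side [ 0.41961448 -0.26724426  0.006     ]
base side [ 0.41961868 -0.371823    0.006     ]
blue scene [0.38504425 0.08281683 0.01      ]
blue scene [ 0.40771649 -0.0404168   0.01      ]
blue scene [ 0.53973041 -0.01397199  0.01      ]
```

Run:
```python
from h import *
F={c:r.grab_frame(c) for c in ['scene','side','wrist']}
a,b,c=F['scene'],F['side'],F['wrist']
crop(a['image'],150,140,350,290,4,'pics/s3.png')
crop(b['image'],270,240,420,370,5,'pics/d3.png')
```

```text
(no output)
```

View pics/s3.png

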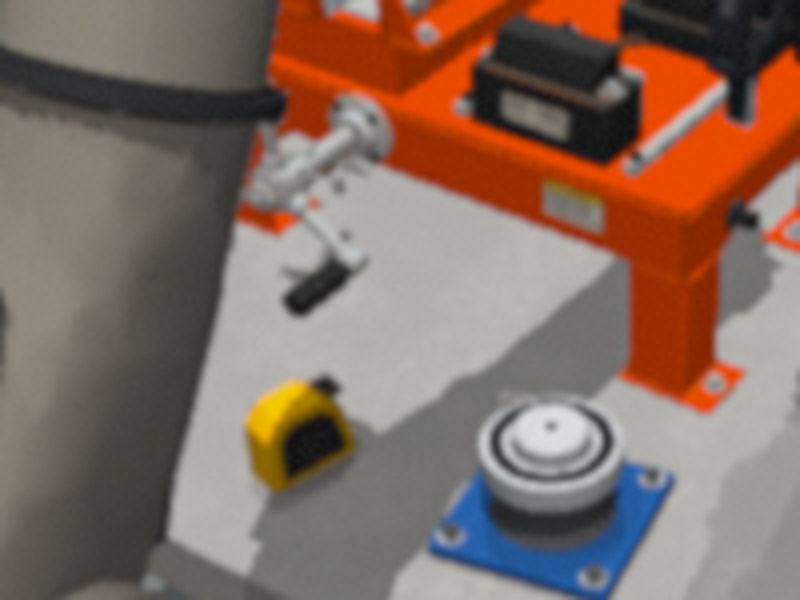

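View pics/d3.png

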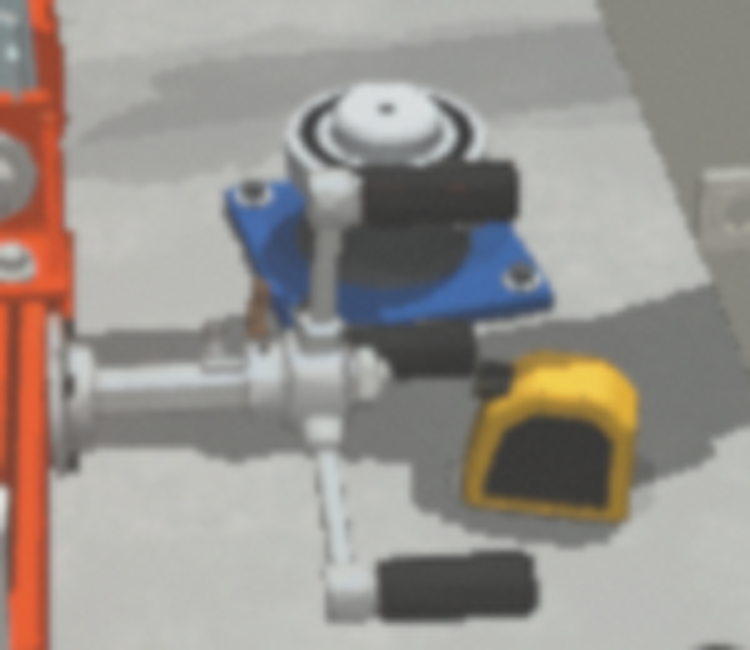

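Run:
```python
from h import *
F={c:r.grab_frame(c) for c in ['scene','side']}
a,b=F['scene'],F['side']
s=lambda p:(a,'scene',150+p[0]/4,140+p[1]/4)
d=lambda p:(b,'side',270+p[0]/5,240+p[1]/5)
X=tri([s((355,258)),d((365,345))]);print('lowright joint',X,proj(a,'scene',X),proj(b,'side',X))
X=tri([s((265,190)),d((320,370))]);print('hub',X,proj(a,'scene',X),proj(b,'side',X))
for z in (.2,.22): print('top handle ends',onz(b,'side',270+335/5,240+197/5,z),onz(b,'side',270+515/5,240+190/5,z))
# saw table right edge corners
for z in (.1,.15): print('corner',onz(a,'scene',150+690/4,140+215/4,z))
print(onz(a,'scene',150+690/4,140+400/4,0))
```

```text
lowright joint [0.50475084 0.24261391 0.10767382] [[236.20618493 206.43089782]] [[339.15567963 306.42406465]]
hub [0.51733611 0.31711441 0.14206672] [[217.82659559 186.29951256]] [[336.6603024  315.73776661]]
top handle ends [0.5142007  0.28707794 0.2       ] [0.44919644 0.28783089 0.2       ]
top handle ends [0.51742868 0.31778435 0.22      ] [0.45517366 0.31850545 0.22      ]
corner [0.70445799 0.07670088 0.1       ]
corner [0.64039971 0.03928218 0.15      ]
[0.62357598 0.02443215 0.        ]
```

>>> send_rows:
  plan:
    - [-3, 0.5, 0, 0, 0.776]
    - [-4, 1, 0, 0, 0.776]
    - [-4, 1, 0, 0, 0.776]
    - [-4, 1, 0, 0, 0.776]
    - [-3, 0.5, 1, 0, 0.776]
    - [-2, 0, 1.5, 0, 0.776]
    - [-1.1, 0, 1.2, 0, 0.776]
    - [0, 0, 0, 0, 0.776]
    - [0, 0, 0, 0, 0.776]

```text
clock: 2.88
tcp_pos: [0.465, 0.0367, 0.2055]
orientation: [-1.571, -0.001, -0.001]
contact_force: [0.4, -0.3, 0.6]
grip_width: 0.0662
```

Run:
```python
from h import *
o=r.get_obs();print(o['clock'],o['tcp_pos'],o['orientation'],o['contact_force'],o['grip_width'])
f=r.grab_frame('wrist');cv2.imwrite('pics/w2.png',f['image'][:,:,::-1])
print(proj(f,'wrist',[[.463,.037,.085],[.463,.037,.07]]))
f=r.grab_frame('side');crop(f['image'],240,120,440,270,4,'pics/d2.png')
```

```text
2.875 [0.46498943 0.03669865 0.2055291 ] [-1.57088647e+00 -5.55991493e-04 -9.99626589e-04] [ 0.44951496 -0.32792133  0.61512444] 0.06617460547999779
[[321.18116993 236.17561401]
 [321.32077375 230.22341813]]
```

View pics/w2.png

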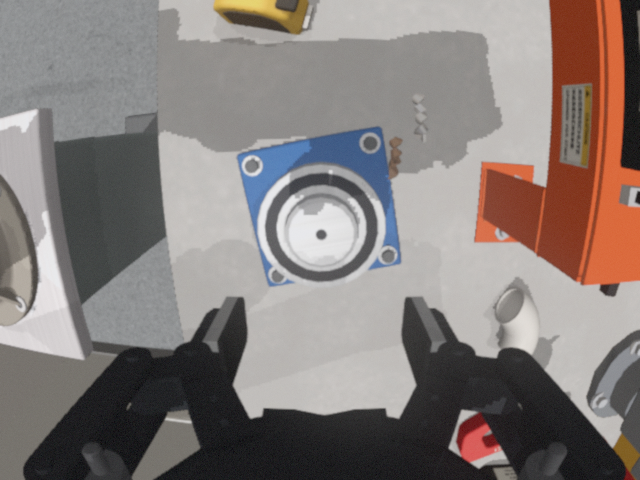

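View pics/d2.png

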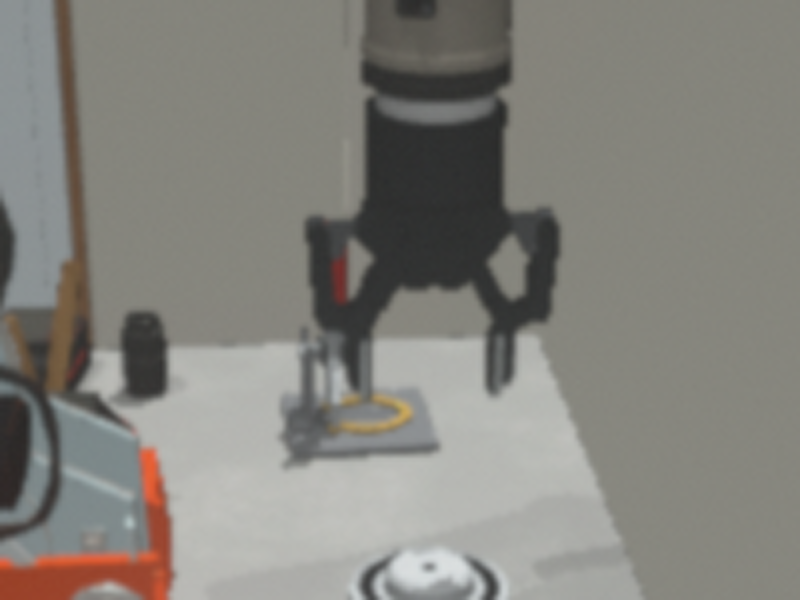

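>>> send_rows:
  plan:
    - [-0.2, 3, 0.05, 0, 0.776]
    - [0, 4, 0, 0, 0.776]
    - [0, 3, 0, 0, 0.776]
    - [0, 1, 0, 0, 0.776]
    - [0, 0.5, 0, 0, 0.776]
    - [0, 0, 0, 0, 0.776]

```text
clock: 3.72
tcp_pos: [0.4627, 0.0375, 0.0909]
orientation: [-1.571, -0.001, -0.001]
contact_force: [0.4, 0.4, -0.3]
grip_width: 0.0663
```

>>> send_rows:
  plan:
    - [0, 0.4, 0, 0, 0.776]
    - [0, 0.4, 0, 0, 0.776]
    - [0, 0.2, 0, 0, 0.776]

```text
clock: 4.1
tcp_pos: [0.462, 0.0375, 0.0803]
orientation: [-1.571, -0.0, -0.0]
contact_force: [0.2, 1.3, -0.2]
grip_width: 0.0662
```

>>> send_rows:
  plan:
    - [0, 0.3, 0, 0, 0.776]
    - [0, 0.2, 0, 0, 0.776]

```text
clock: 4.35
tcp_pos: [0.4621, 0.0375, 0.0755]
orientation: [-1.571, -0.0, -0.0]
contact_force: [-2.1, -0.1, 7.0]
grip_width: 0.0661
```

>>> send_rows:
  plan:
    - [0, 0.3, 0, 0, 0.776]
    - [0, 0.3, 0, 0, 0.776]
    - [0, 0.2, 0, 0, 0.776]

```text
clock: 4.72
tcp_pos: [0.4621, 0.0375, 0.0676]
orientation: [-1.571, -0.0, -0.0]
contact_force: [-2.4, -0.5, 7.0]
grip_width: 0.0662
```

>>> send_rows:
  plan:
    - [0, 0.2, 0, 0, 0.776]
    - [0, 0.2, 0, 0, 0.776]

```text
clock: 4.97
tcp_pos: [0.4623, 0.0375, 0.0668]
orientation: [-1.571, 0.0, -0.0]
contact_force: [-20.1, -2.3, 75.3]
grip_width: 0.0664
```

>>> send_rows:
  plan:
    - [0, -0.4, 0, 0, 0.776]
    - [0, -1.5, 0, 0, 0.776]
    - [0, -4, 0, 0, 0.776]
    - [0, -5, 0, 0, 1]
    - [0, -6, 0, 0, 1]
    - [0, -3, 0, 0, 1]
    - [0, 0, 0, 0, 1]
    - [0, 0, 0, 0, 1]

```text
clock: 5.98
tcp_pos: [0.4614, 0.0374, 0.2618]
orientation: [-1.571, 0.001, 0.001]
contact_force: [0.3, -0.7, -0.2]
grip_width: 0.0851
```

Run:
```python
from h import *
o=r.get_obs();print(o['clock'],o['tcp_pos'],o['orientation'],o['contact_force'])
f=r.grab_frame('wrist');cv2.imwrite('pics/w4.png',f['image'][:,:,::-1])
f=r.grab_frame('scene');crop(f['image'],245,225,335,300,8,'pics/s4.png')
```

```text
5.975 [0.46141452 0.03739248 0.26176237] [-1.57097544e+00  7.71546564e-04  8.05045871e-04] [ 0.28450463 -0.65011229 -0.19590701]
```

View pics/s4.png

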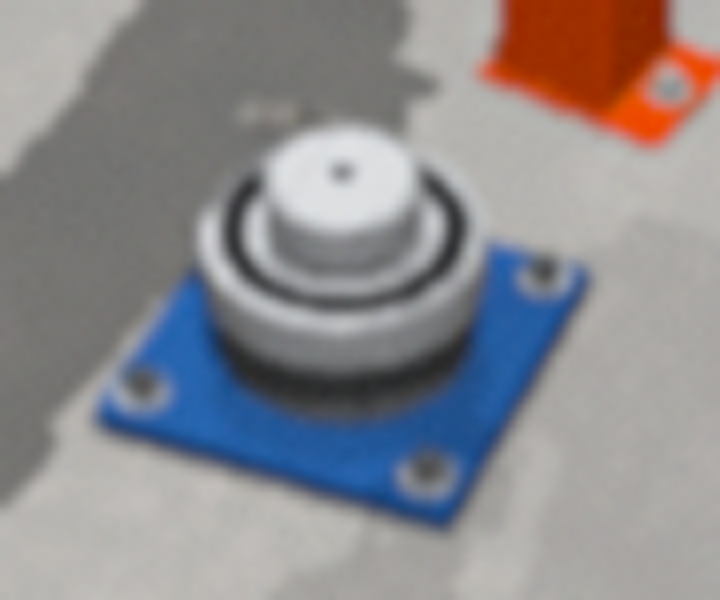

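View pics/w4.png

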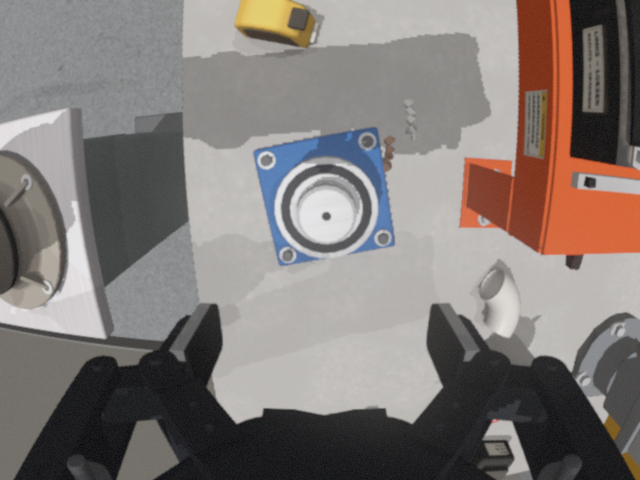

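Run:
```python
from h import *
f=r.grab_frame('scene')
for n,p,z in [('cupbase',(397,257),0),('cuptop',(397,225),.1),('redbase',(420,272),0),('redL',(412,262),0.0),('blackcoup',(465,297),0),('stick',(400,198),.2),('redtop',(431,245),.15),('blackknob',(432,235),.15)]:
    print(n,onz(f,'scene',*p,z))
f=r.grab_frame('side')
for n,p,z in [('coup',(276,218),0)]: print(n,onz(f,'side',*p,z))
crop(f['image'],220,130,380,250,5,'pics/d5.png')
```

```text
cupbase [ 0.6750217  -0.19261915  0.        ]
cuptop [ 0.68636347 -0.17360692  0.1       ]
redbase [ 0.6527358 -0.2711292  0.       ]
redL [ 6.78713143e-01 -2.36794005e-01  1.11022302e-16]
blackcoup [ 0.6284071  -0.40469133  0.        ]
stick [ 0.66971333 -0.17550732  0.2       ]
redtop [ 0.59576171 -0.29695226  0.15      ]
blackknob [ 0.63399295 -0.28502993  0.15      ]
coup [ 0.64121849 -0.39605969  0.        ]
```

View pics/d5.png

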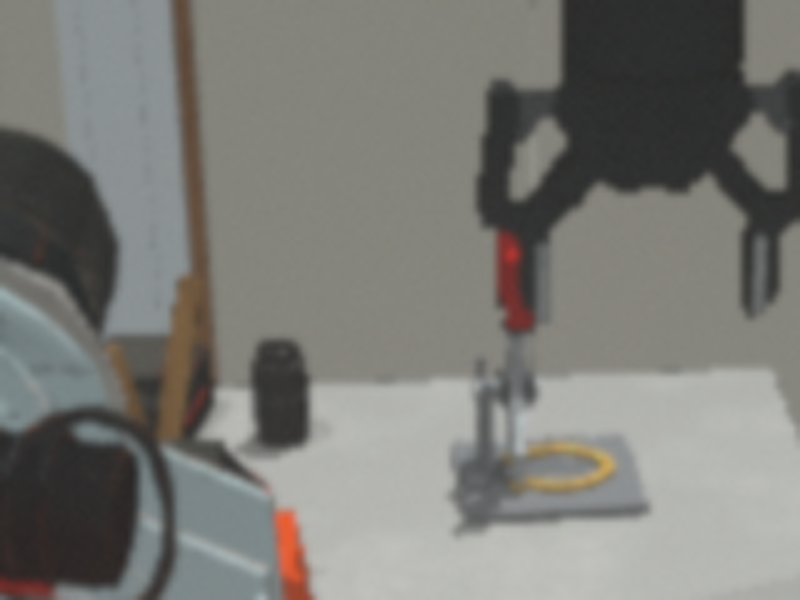

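>>> send_rows:
  plan:
    - [0, 0, -3, 0, 1]
    - [0.5, 0, -5, 0, 1]
    - [0.5, 0, -5, 0, 1]
    - [1, 0, -5, 0, 1]
    - [1, 0, -5, 0, 1]
    - [0, 0, -5, 0, 1]
    - [0, 0, -4, 0, 1]
    - [0, 0, -2.5, 0, 1]
    - [0, 0, -1.2, 0, 1]
    - [0, 0, 0, 0, 1]

```text
clock: 7.42
tcp_pos: [0.4918, -0.3195, 0.2616]
orientation: [-1.57, 0.001, 0.0]
contact_force: [-0.2, 0.2, 0.1]
grip_width: 0.0849
```

>>> send_rows:
  plan:
    - [0, 0, 0, -5, 1]
    - [0, 0, 0, -10, 1]
    - [0, 0, 0, -10, 1]
    - [0, 0, 0, -10, 1]
    - [0, 0, 0, -10, 1]
    - [0, 0, 0, -10, 1]
    - [0, 0, 0, -10, 1]
    - [0, 0, 0, -10, 1]
    - [0, 0, 0, -10, 1]
    - [0, 0, 0, -5, 1]
    - [0, 0, 0, 0, 1]

```text
clock: 8.8
tcp_pos: [0.4924, -0.3179, 0.2622]
orientation: [-1.208, -1.21, 1.21]
contact_force: [0.5, -0.6, -0.2]
grip_width: 0.0848
```

Run:
```python
from h import *
o=r.get_obs();print(o['clock'],o['joints'],o['tcp_pos'],o['orientation'],o['contact_force'])
f=r.grab_frame('wrist');cv2.imwrite('pics/w6.png',f['image'][:,:,::-1])
print(f['cam_to_world'])
print(proj(f,'wrist',[[.466,-.321,.01],[.492,-.321,.164],[.492,-.294,.164],[.492,-.348,.164]]))
```

```text
8.8 [ 0.50644421  0.31742453 -0.04919062  1.75265129  0.01676343  1.07229425
  2.02364629] [ 0.492372   -0.31791082  0.26224512] [-1.20808656 -1.2103633   1.20954744] [ 0.48643576 -0.5910425  -0.19972254]
[[-1.38346553e-03  9.54091296e-01  2.99512747e-01  4.15716421e-01]
 [ 9.99998962e-01  1.44061920e-03  2.99881991e-05 -3.17886780e-01]
 [-4.02872335e-04  2.99512478e-01 -9.54092298e-01  3.90960165e-01]
 [ 0.00000000e+00  0.00000000e+00  0.00000000e+00  1.00000000e+00]]
[[321.13418342 174.76155629]
 [319.22442658 246.49051262]
 [361.01340723 246.5265322 ]
 [277.55685992 246.39196267]]
```

View pics/w6.png

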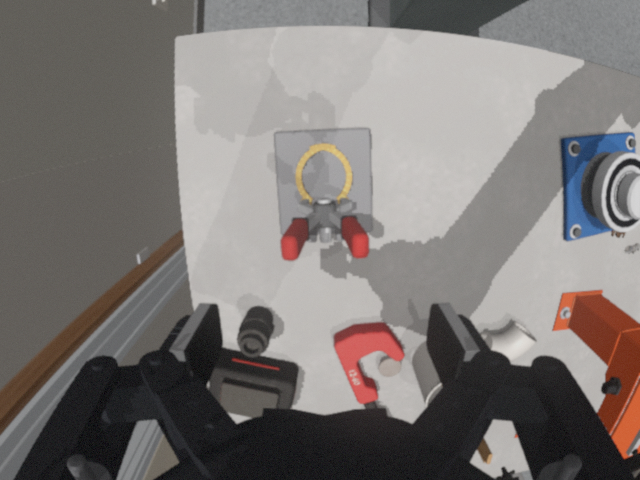

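Run:
```python
from h import *
f=r.grab_frame('wrist');crop(f['image'],260,120,390,270,4,'pics/w7.png')
```

```text
(no output)
```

View pics/w7.png

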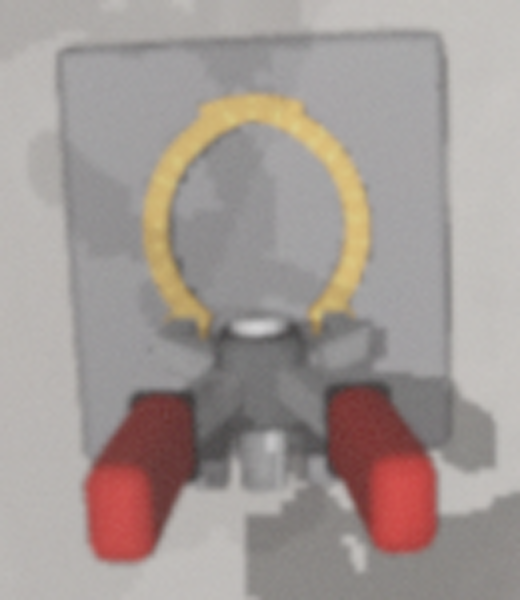

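Run:
```python
from h import *
f=r.grab_frame('wrist')
g=lambda u,v,z:onz(f,'wrist',260+u/4,120+v/4,z)
a,b=g(120,512,.164),g(405,505,.164);print(a,b,(a+b)/2,np.degrees(np.arctan2(-(b-a)[0],(b-a)[1])))
c=[g(60,50,.008),g(440,35,.008),g(85,455,.008),g(450,445,.008)]
print(c)
d=c[1]-c[0];print(np.degrees(np.arctan2(-d[0],d[1])))
for i,j in ((2,0),(3,1)):
    d=c[i]-c[j];print(np.degrees(np.arctan2(d[1],d[0])))
print('ring L,R,back',g(143,225,.01),g(370,222,.01),g(255,93,.012),'hole back',g(257,122,.012))
print('pin',g(262,320,.066))
```

```text
[ 0.49293323 -0.34052105  0.164     ] [ 0.49174432 -0.29444644  0.164     ] [ 0.49233878 -0.31748374  0.164     ] 1.4781365129679802
[array([ 0.42166025, -0.36874286,  0.008     ]), array([ 0.4178855 , -0.27170805,  0.008     ]), array([ 0.52983812, -0.36486494,  0.008     ]), array([ 0.52702413, -0.26634317,  0.008     ])]
2.227738681803622
2.053037802823329
2.81419701686755
ring L,R,back [ 0.46730597 -0.34780372  0.01      ] [ 0.46653337 -0.28927096  0.01      ] [ 0.43321205 -0.31889762  0.012     ] hole back [ 0.44062916 -0.31839469  0.012     ]
pin [ 0.48118714 -0.31727469  0.066     ]
```

>>> send_rows:
  plan:
    - [0.04, 2, 0, -2, 1]
    - [0, 3, 0, 0, 1]
    - [0, 3, 0, 0, 1]
    - [0, 2.5, 0, 0, 1]
    - [0, 1.5, 0, 0, 1]
    - [0, 0.9, 0, 0, 1]
    - [0, 0, 0, 0, 1]
    - [0, 0, 0, 0, 1]

```text
clock: 9.95
tcp_pos: [0.4926, -0.3194, 0.1342]
orientation: [-1.194, -1.235, 1.235]
contact_force: [-0.1, 0.2, 0.8]
grip_width: 0.085
```

Run:
```python
from h import *
f=r.grab_frame('wrist');crop(f['image'],120,80,520,380,2,'pics/w8.png')
f=r.grab_frame('side');crop(f['image'],260,100,400,240,4,'pics/d8.png')
```

```text
(no output)
```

View pics/w8.png

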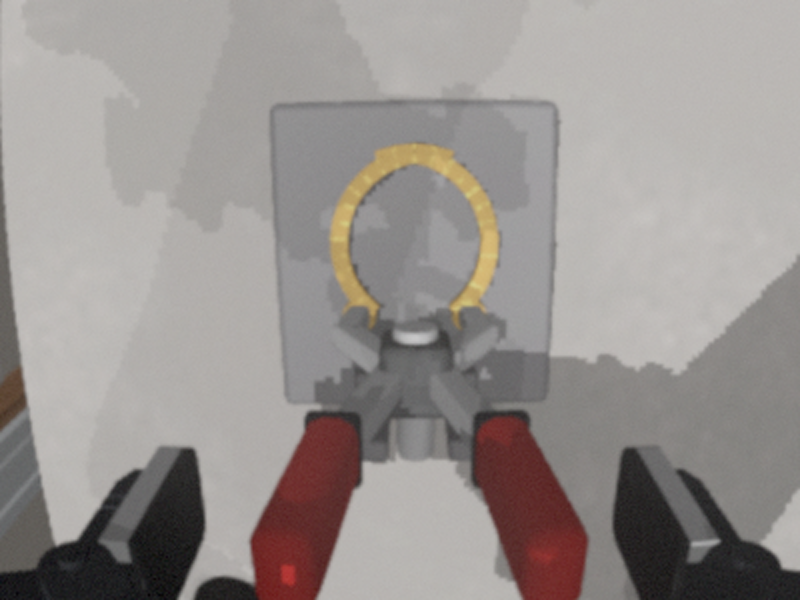

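View pics/d8.png

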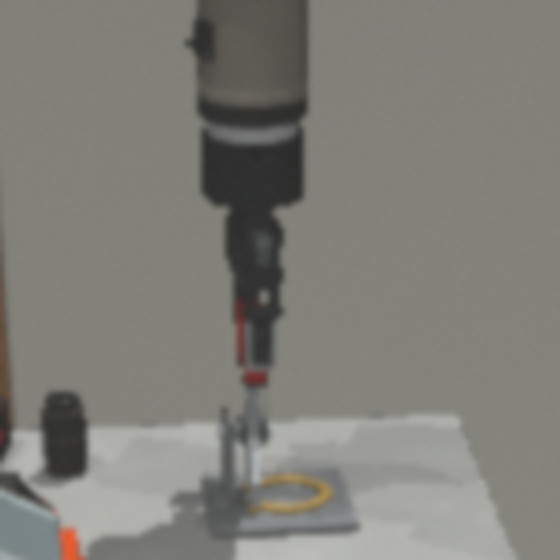

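>>> send_rows:
  plan:
    - [0.15, 0, 0, 0, 1]
    - [0, 0, 0, 0, 0.8]
    - [0, 0, 0, 0, 0.6]
    - [0, 0, 0, 0, 0.5]
    - [0, 0, 0, 0, 0.4]
    - [0, 0, 0, 0, 0.3]
    - [0, 0, 0, 0, 0.2]
    - [0, 0, 0, 0, 0.2]
    - [0, 0, 0, 0, 0.2]
    - [0, 0, 0, 0, 0.2]
  force: 35

```text
clock: 11.3
tcp_pos: [0.4936, -0.3193, 0.1358]
orientation: [-1.198, -1.236, 1.235]
contact_force: [-1.1, -2.0, 12.8]
grip_width: 0.0384
```

Run:
```python
from h import *
f=r.grab_frame('wrist');crop(f['image'],120,80,520,380,2,'pics/w9.png')
```

```text
(no output)
```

View pics/w9.png

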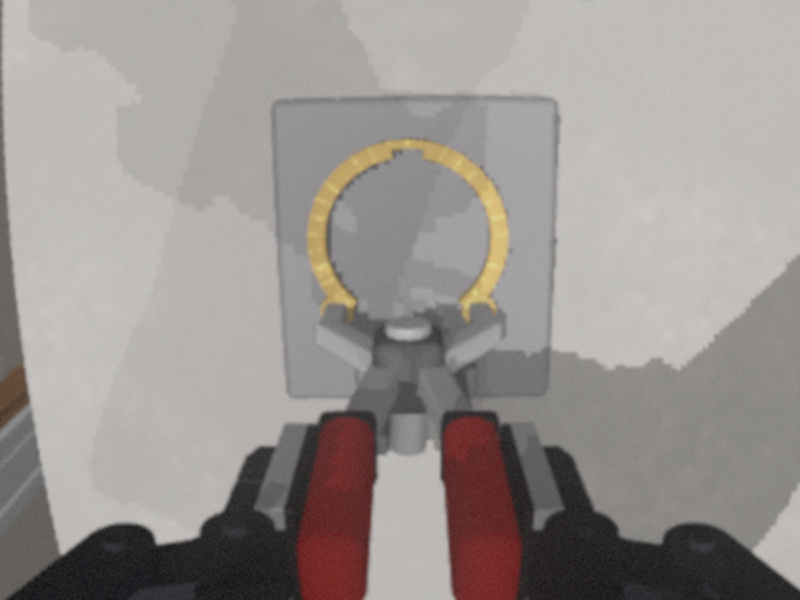

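>>> send_rows:
  plan:
    - [0, -0.5, 0, 0, 0.2]
    - [0, -1, 0, 0, 0.2]
    - [0, -1.5, 0, 0, 0.2]
    - [0, -2, 0, 0, 0.2]
    - [0, -2.5, 0, 0, 0.2]
    - [0, -2.5, 0, 0, 0.2]
    - [0, -2.5, 0, 0, 0.2]
    - [0, -2, 0, 0, 0.2]
    - [0, -1, 0, 0, 0.2]
    - [0, 0, 0, 0, 0.2]
    - [0, 0, 0, 0, 0.2]

```text
clock: 12.72
tcp_pos: [0.4915, -0.3173, 0.2874]
orientation: [-1.191, -1.234, 1.235]
contact_force: [0.6, -0.3, -1.4]
grip_width: 0.0381
```

Run:
```python
from h import *
o=r.get_obs();print(o['clock'],o['tcp_pos'],o['orientation'],o['contact_force'],o['grip_width'])
f=r.grab_frame('wrist');crop(f['image'],120,80,520,380,2,'pics/w10.png')
f=r.grab_frame('scene');crop(f['image'],340,120,500,350,2.5,'pics/s10.png')
f=r.grab_frame('side');crop(f['image'],250,40,400,240,3,'pics/d10.png')
```

```text
12.725 [ 0.49146102 -0.31729388  0.28738966] [-1.19081065 -1.23422815  1.23500985] [ 0.56709226 -0.28233011 -1.41162904] 0.03807096872896254
```

View pics/w10.png

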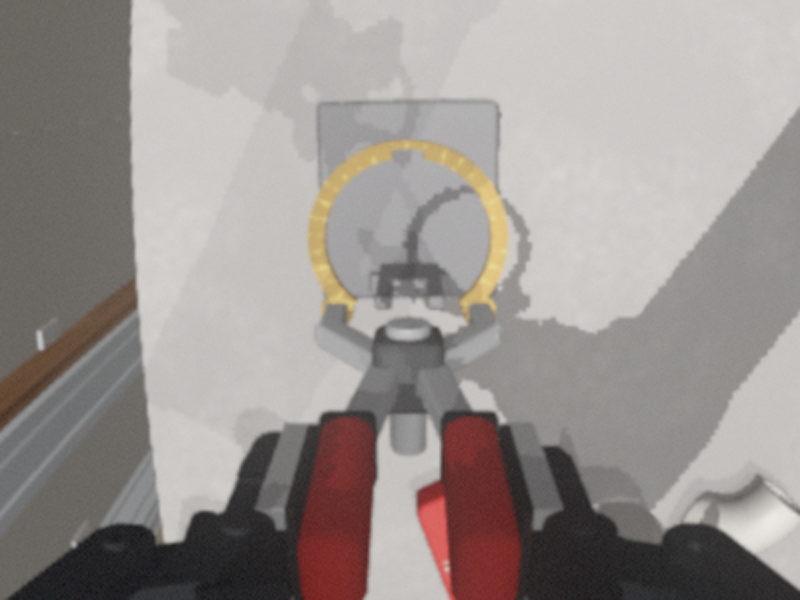

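View pics/s10.png

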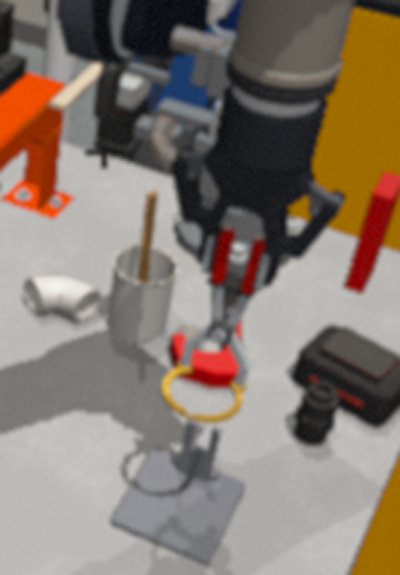

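View pics/d10.png

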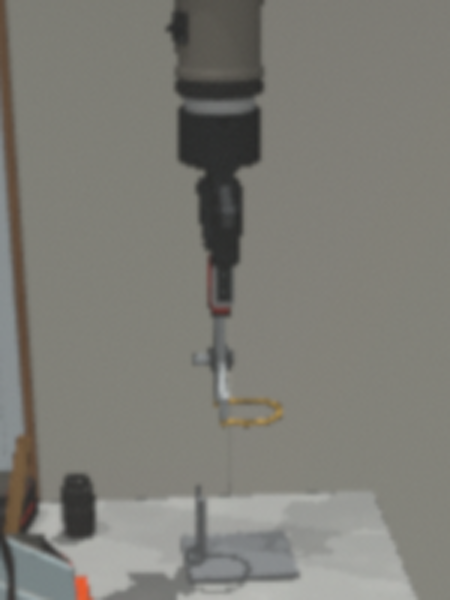

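>>> send_rows:
  plan:
    - [1.5, 0, 0, 0, 0.2]
    - [3, 0, 0, 0, 0.2]
    - [4, 0, -0.2, 0, 0.2]
    - [4, 0, -0.2, 0, 0.2]
    - [4, 0, -0.2, 0, 0.2]
    - [4, 0, -0.2, 0, 0.2]
    - [4, 0, -0.2, 0, 0.2]
    - [4, 0, 0, 0, 0.2]
    - [3, 0, 0, 0, 0.2]
    - [2.5, 0, 0, 0, 0.2]
    - [1.5, 0, 0, 0, 0.2]
    - [0, 0, 0, 0, 0.2]

```text
clock: 14.38
tcp_pos: [0.4893, 0.0387, 0.2883]
orientation: [-1.191, -1.237, 1.236]
contact_force: [0.0, 0.9, -0.8]
grip_width: 0.0381
```

>>> send_rows:
  plan:
    - [0, 2, 0, 0, 0.2]
    - [0, 1, 0, 0, 0.2]
    - [0, 0, 0, 0, 0.2]
    - [0, 0, 0, 0, 0.2]

```text
clock: 14.88
tcp_pos: [0.4899, 0.0372, 0.2588]
orientation: [-1.193, -1.235, 1.234]
contact_force: [0.1, 0.0, -1.3]
grip_width: 0.038
```

Run:
```python
from h import *
o=r.get_obs();print(o['clock'],o['tcp_pos'],o['orientation'],o['contact_force'],o['grip_width'])
f=r.grab_frame('wrist');crop(f['image'],120,80,520,380,2,'pics/w11.png')
f=r.grab_frame('scene');crop(f['image'],210,120,370,320,3,'pics/s11.png')
f=r.grab_frame('side');crop(f['image'],250,140,450,320,4,'pics/d11.png')
```

```text
14.875 [0.48991307 0.03722756 0.25876313] [-1.19325993 -1.23490969  1.23407916] [ 0.05353559  0.00166326 -1.27029507] 0.0380096590008452
```

View pics/w11.png

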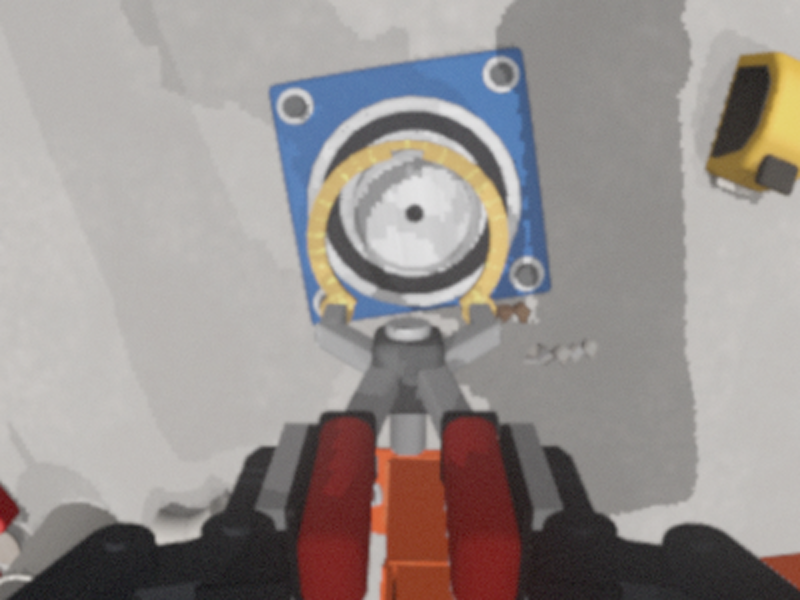

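View pics/s11.png

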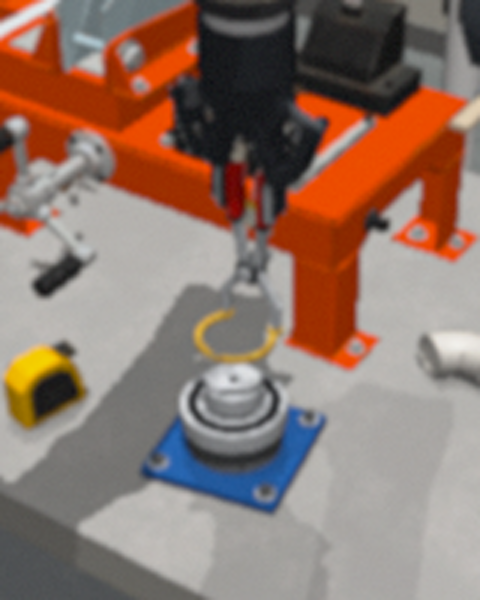

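View pics/d11.png

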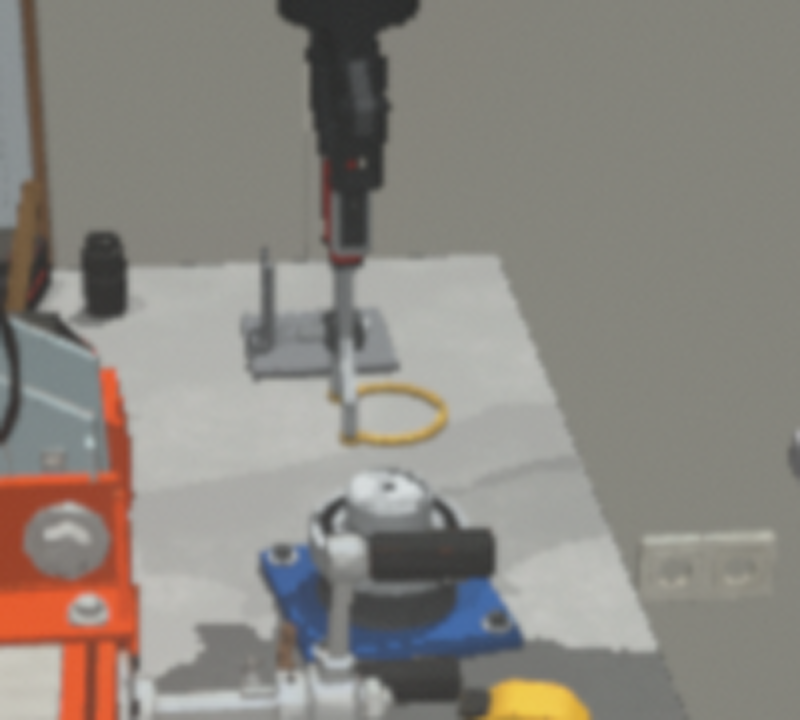

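```bash
cat > ring.py <<'E'
from h import *
from scipy.optimize import least_squares
from scipy.spatial.transform import Rotation as R
def mask(c,f,roi):
    h=cv2.cvtColor(f['image'],cv2.COLOR_RGB2HSV);m=cv2.inRange(h,(15,90,90),(32,255,255))
    k=np.zeros_like(m);a,b,cc,d=roi;k[b:d,a:cc]=m[b:d,a:cc]
    n,l,s,_=cv2.connectedComponentsWithStats(k,connectivity=8)
    i=1+np.argmax(s[1:,4]);keep=np.isin(l,[j for j in range(1,n) if s[j,4]>12]);return keep.astype(np.uint8)*255
def fit(rois,x0,cams=('wrist','scene','side')):
    F={c:r.grab_frame(c) for c in cams};C={}
    for c in cams:
        m=mask(c,F[c],rois[c]);ys,xs=np.nonzero(m)
        C[c]=cv2.convexHull(np.c_[xs,ys].astype(np.int32)).reshape(-1,2).astype(float)
        print(c,len(xs),xs.min(),xs.max(),ys.min(),ys.max())
    t=np.linspace(0,2*np.pi,180,endpoint=False)
    base=np.vstack([np.c_[.0345*np.cos(t),.0345*np.sin(t),0*t+z] for z in(-.002,.002)])
    def res(x,each=False):
        P=base@R.from_euler('xy',x[3:]).as_matrix().T+x[:3];o={}
        for c in cams:
            h=cv2.convexHull(proj(F[c],c,P).astype(np.float32))
            o[c]=np.array([cv2.pointPolygonTest(h,(float(u),float(v)),True) for u,v in C[c]])-.4
        return o if each else np.concatenate([v/np.sqrt(len(v))*4 for v in o.values()])
    s=least_squares(res,x0,loss='soft_l1',diff_step=1e-4,x_scale=[.01,.01,.01,.1,.1])
    for c,v in res(s.x,True).items(): print(c,'rms',round(float(np.sqrt(np.mean(v**2))),2))
    return s.x,F
E
python3 - <<'E'
from ring import *
o=r.get_obs();p=o['tcp_pos']
rois={'wrist':(260,130,390,245),'scene':(265,215,310,245),'side':(325,225,370,256)}
for cams in [('wrist','scene','side'),('scene','side'),('wrist',)]:
    x,F=fit(rois,[p[0]-.026,p[1],p[2]-.127,0.001,0.001],cams);print(cams,x.round(4),'rel tcp',(x[:3]-p).round(4))
f=r.grab_frame('wrist')
print('hole', onz(f,'wrist',120+414/2,80+213/2,.085))
print(R.from_rotvec(o['orientation']).as_matrix().round(4))
E
```

```text
wrist 1691 275 373 151 239
scene 154 274 303 223 240
side 91 337 361 236 250
wrist rms 2.41
scene rms 0.79
side rms 0.74
('wrist', 'scene', 'side') [ 0.4641  0.0362  0.1355  0.0393 -0.0032] rel tcp [-0.0258 -0.0013 -0.1234]
scene 157 274 303 223 240
side 94 337 361 236 250
scene rms 0.83
side rms 0.46
('scene', 'side') [0.4651 0.0351 0.1343 0.0243 0.0172] rel tcp [-0.0248 -0.0024 -0.1246]
wrist 1694 274 373 151 239
wrist rms 1.92
('wrist',) [ 0.4633  0.0363  0.1373  0.0008 -0.0232] rel tcp [-0.0266 -0.0013 -0.1215]
hole [0.4625458  0.03888718 0.085     ]
[[-3.470e-02  1.000e-03 -9.994e-01]
 [ 9.994e-01  1.000e-04 -3.470e-02]
 [ 1.000e-04 -1.000e+00 -1.000e-03]]
```

>>> send_rows:
  plan:
    - [0.18, 1, 0.1, 0, 0.2]
    - [0, 1.5, 0, 0, 0.2]
    - [0, 0.9, 0, 0, 0.2]
    - [0, 0, 0, 0, 0.2]
    - [0, 0, 0, 0, 0.2]

```text
clock: 16.0
tcp_pos: [0.4887, 0.0394, 0.2244]
orientation: [-1.193, -1.235, 1.235]
contact_force: [-0.4, -0.1, -1.5]
grip_width: 0.0379
```

Run:
```python
from ring import *
o=r.get_obs();p=o['tcp_pos'];print(o['clock'],p)
f=r.grab_frame('wrist');crop(f['image'],250,120,400,250,5,'pics/w12.png')
f=r.grab_frame('scene');crop(f['image'],240,205,340,285,8,'pics/s12.png')
f=r.grab_frame('side');crop(f['image'],300,220,400,300,8,'pics/d12.png')
```

```text
16.0 [0.48870499 0.03935617 0.2244115 ]
```

View pics/w12.png

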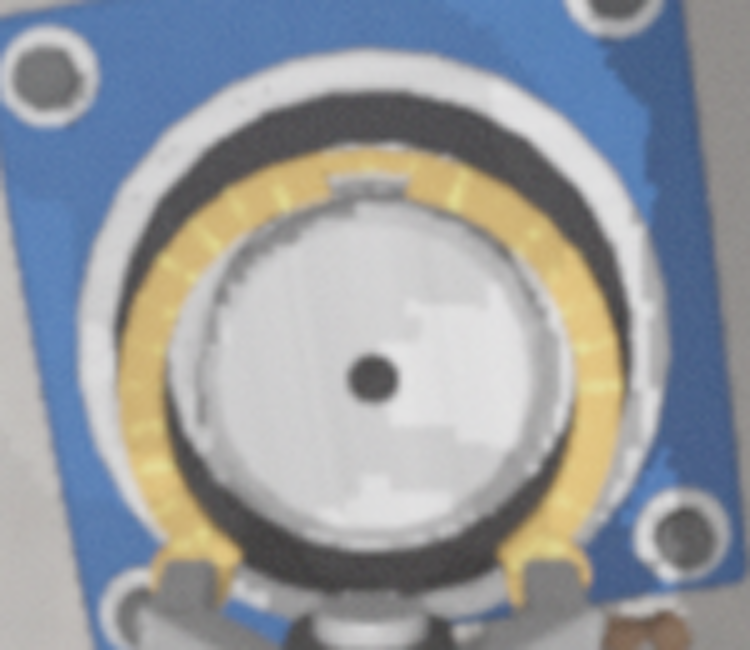

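View pics/s12.png

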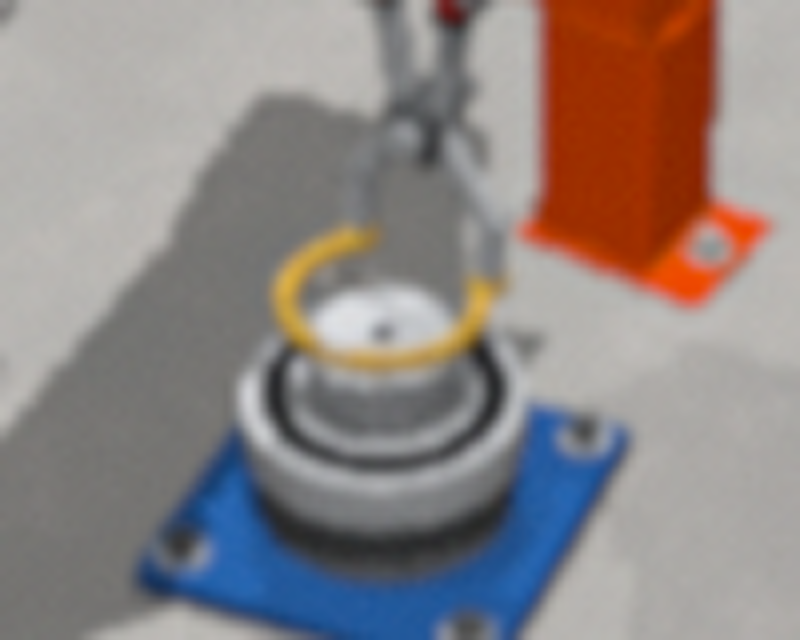

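View pics/d12.png

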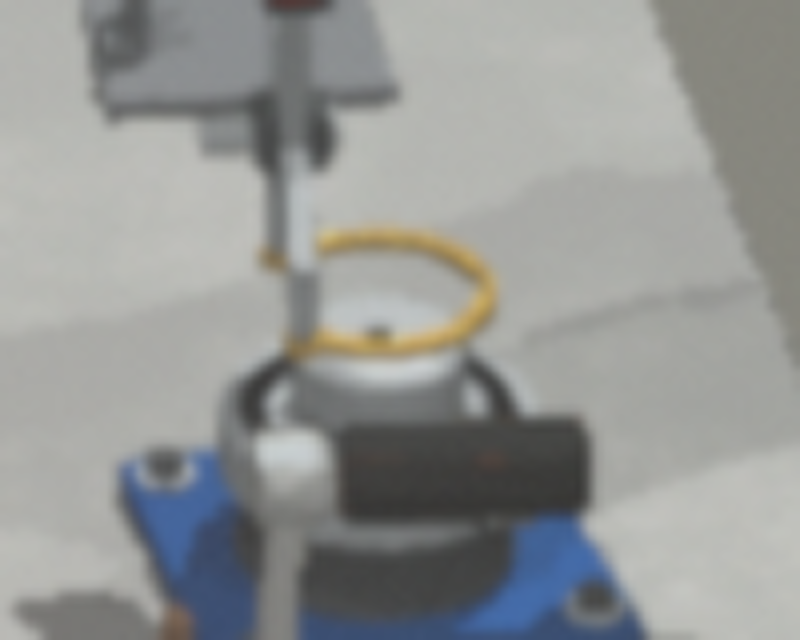

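Run:
```python
from ring import *
f=r.grab_frame('wrist');T=np.array(f['cam_to_world']);print(T[:3,3])
print('hole',onz(f,'wrist',250+373/5,120+379/5,.085))
for zr in (.098,.1005,.102):
  print(zr,'outer back top/bot edge->cx',onz(f,'wrist',250+370/5,120+147/5,zr+.002)[0]+.0345,onz(f,'wrist',250+370/5,120+147/5,zr-.002)[0]+.0345,
   'width',[onz(f,'wrist',250+u/5,120+385/5,zr+.002)[1].round(4) for u in (118,622)])
rois={'wrist':(260,130,390,245),'scene':(265,225,310,255),'side':(325,240,370,268)}
p=r.get_obs()['tcp_pos']
for cams in [('wrist','scene','side'),('scene','side')]:
    x,F=fit(rois,[p[0]-.026,p[1],p[2]-.124,0.001,0.001],cams);print(cams,x.round(4),'rel tcp',(x[:3]-p).round(4))
```

```text
[0.41210105 0.03686487 0.35337219]
hole [0.46332682 0.03876231 0.085     ]
0.098 outer back top/bot edge->cx 0.4628107825544264 0.4630666863827344 width [np.float64(0.0031), np.float64(0.0734)]
0.1005 outer back top/bot edge->cx 0.46265084266173395 0.46290674649004193 width [np.float64(0.0035), np.float64(0.073)]
0.102 outer back top/bot edge->cx 0.46255487872611845 0.4628107825544264 width [np.float64(0.0037), np.float64(0.0728)]
wrist 1770 274 374 151 239
scene 133 274 302 234 250
side 92 337 361 249 263
wrist rms 1.85
scene rms 0.82
side rms 0.8
('wrist', 'scene', 'side') [0.4624 0.038  0.1012 0.0322 0.0032] rel tcp [-0.0264 -0.0014 -0.1235]
scene 133 274 302 233 250
side 92 337 361 249 263
scene rms 0.79
side rms 0.46
('scene', 'side') [ 0.4644  0.0365  0.1003  0.0246 -0.0006] rel tcp [-0.0244 -0.0028 -0.1244]
```

>>> send_rows:
  plan:
    - [0, 0.4, 0, 0, 0.2]
    - [0, 0.5, 0, 0, 0.2]
    - [0, 0.5, 0, 0, 0.2]
    - [0, 0.2, 0, 0, 0.2]
    - [0, 0, 0, 0, 0.2]

```text
clock: 17.08
tcp_pos: [0.4884, 0.0393, 0.2081]
orientation: [-1.192, -1.235, 1.235]
contact_force: [0.0, 0.5, -2.8]
grip_width: 0.038
```

>>> send_rows:
  plan:
    - [0, 0.5, 0, 0, 0.2]
    - [0, 0.5, 0, 0, 0.2]
    - [0, 0.3, 0, 0, 0.2]
    - [0, 0, 0, 0, 0.2]

```text
clock: 17.58
tcp_pos: [0.4883, 0.0393, 0.195]
orientation: [-1.192, -1.234, 1.235]
contact_force: [-0.7, 0.5, -2.2]
grip_width: 0.0382
```

>>> send_rows:
  plan:
    - [0, 0.3, 0, 0, 0.2]
    - [0, 0.2, 0, 0, 0.2]
    - [0, 0, 0, 0, 0.2]

```text
clock: 17.95
tcp_pos: [0.4884, 0.0393, 0.1901]
orientation: [-1.192, -1.235, 1.235]
contact_force: [-0.5, 0.1, -1.9]
grip_width: 0.0381
```

Run:
```python
from ring import *
o=r.get_obs();p=o['tcp_pos'];print(o['clock'],p,o['contact_force'])
f=r.grab_frame('wrist');crop(f['image'],250,120,400,250,5,'pics/w13.png')
f=r.grab_frame('scene');crop(f['image'],240,205,340,285,8,'pics/s13.png')
rois={'wrist':(260,130,390,245),'scene':(265,235,310,265),'side':(325,250,370,283)}
for cams in [('wrist','scene','side'),('scene','side')]:
    x,F=fit(rois,[p[0]-.026,p[1],p[2]-.124,0.001,0.001],cams);print(cams,x.round(4),'rel tcp',(x[:3]-p).round(4))
```

```text
17.95 [0.48838816 0.03928315 0.19013361] [-0.53495621  0.09510323 -1.88634711]
wrist 1816 273 374 149 240
scene 137 274 302 248 261
side 17 359 361 265 271
wrist rms 1.28
scene rms 1.34
side rms 0.32
('wrist', 'scene', 'side') [ 0.4607  0.037   0.0745  0.2252 -0.2722] rel tcp [-0.0277 -0.0022 -0.1157]
scene 132 274 302 248 261
side 17 359 361 265 271
scene rms 0.99
side rms 0.15
('scene', 'side') [ 0.4583  0.0332  0.076   0.2239 -0.4066] rel tcp [-0.0301 -0.0061 -0.1142]
```

View pics/w13.png

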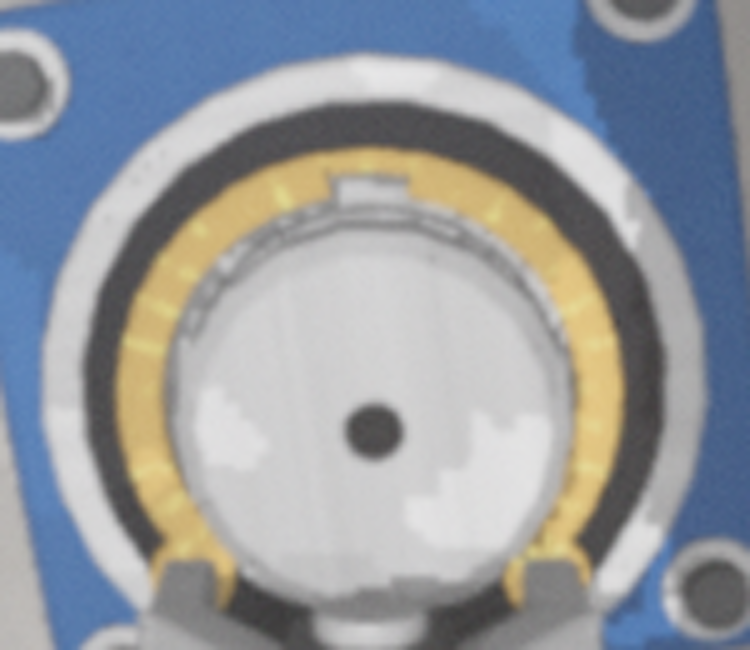

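View pics/s13.png

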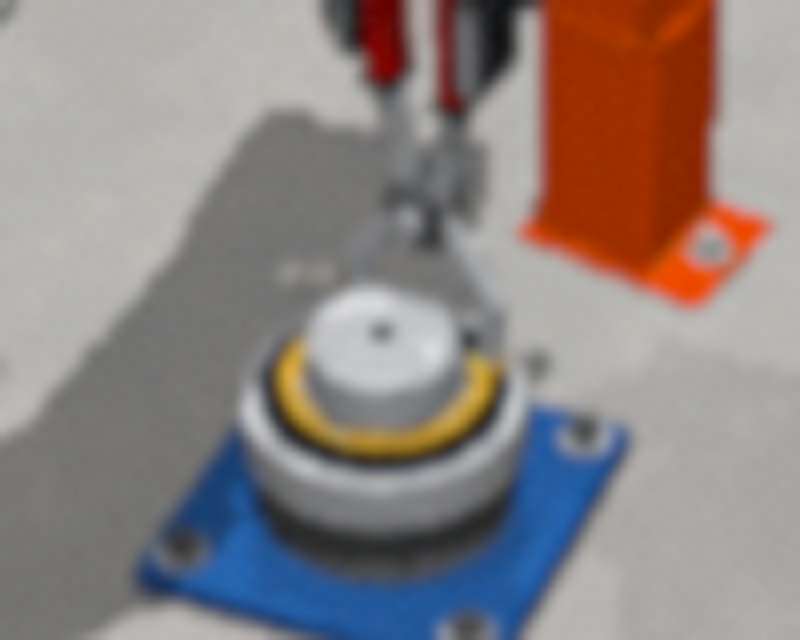

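>>> send_rows:
  plan:
    - [0, 0.2, 0, 0, 0.2]
    - [0, 0, 0, 0, 0.2]

```text
clock: 18.55
tcp_pos: [0.4886, 0.0393, 0.1883]
orientation: [-1.193, -1.235, 1.235]
contact_force: [-0.2, -0.3, -1.4]
grip_width: 0.0381
```

>>> send_rows:
  plan:
    - [0, 0.1, 0, 0, 0.2]
    - [0, 0, 0, 0, 0.2]

```text
clock: 18.8
tcp_pos: [0.4888, 0.0394, 0.188]
orientation: [-1.193, -1.235, 1.235]
contact_force: [-0.7, 0.4, 4.8]
grip_width: 0.0381
```

>>> send_rows:
  plan:
    - [0, 0.1, 0, 0, 0.2]
    - [0, 0, 0, 0, 0.2]

```text
clock: 19.05
tcp_pos: [0.4892, 0.0394, 0.1878]
orientation: [-1.194, -1.236, 1.234]
contact_force: [-3.4, -0.6, 11.5]
grip_width: 0.0379
```

>>> send_rows:
  plan:
    - [0, -0.15, 0, 0, 0.2]
    - [0, 0, 0, 0, 0.2]
    - [0, 0, 0, 0, 0.2]
    - [0, 0, 0, 0, 0.2]

```text
clock: 19.55
tcp_pos: [0.4888, 0.0393, 0.188]
orientation: [-1.193, -1.235, 1.234]
contact_force: [-0.8, 0.0, 3.3]
grip_width: 0.0379
```

Run:
```python
from ring import *
o=r.get_obs();p=o['tcp_pos'];print(o['clock'],p,o['contact_force'],o['grip_width'])
f=r.grab_frame('wrist');crop(f['image'],120,80,520,380,2,'pics/w14.png')
print('hole',onz(f,'wrist',250+373/5,120+379/5,.085))
f=r.grab_frame('side');crop(f['image'],300,180,400,300,5,'pics/d14.png')
f=r.grab_frame('scene');cv2.imwrite('pics/s14.png',f['image'][:,:,::-1])
```

```text
19.55 [0.4887925  0.03933379 0.18801409] [-0.78998215  0.02241526  3.26398792] 0.03788891405492683
hole [0.45623905 0.03848281 0.085     ]
```

View pics/w14.png

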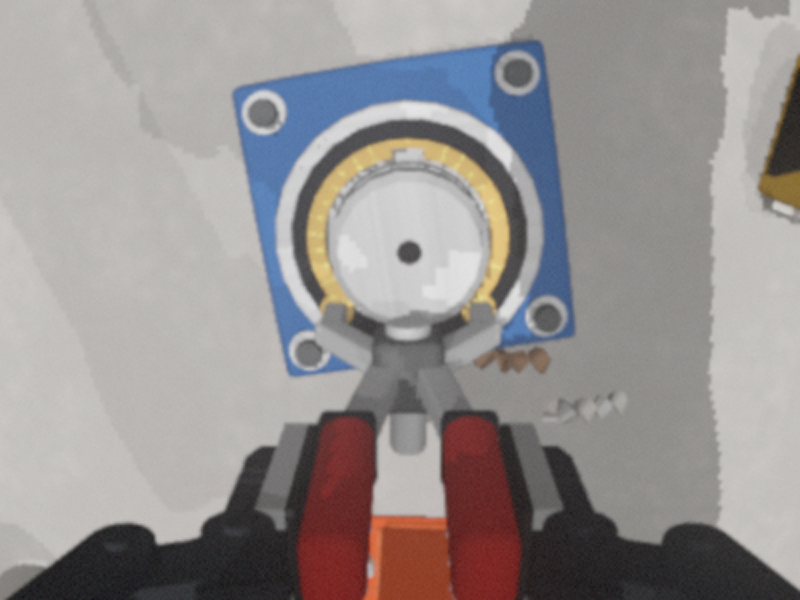

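View pics/d14.png

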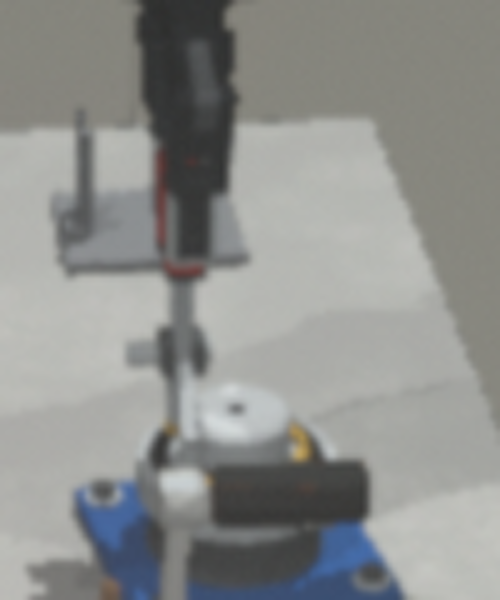

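View pics/s14.png

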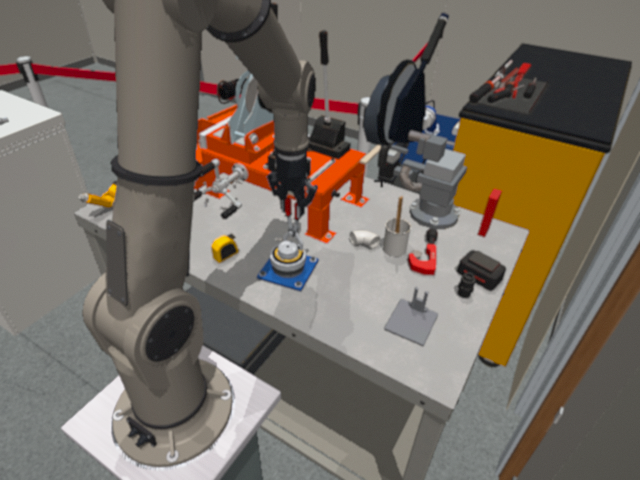

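Run:
```python
from bench import r
print(r.hand_in()); o=r.get_obs();print(o['clock'],o['tcp_pos'],o['contact_force'],o['grip_width'])
```

```text
the job is handed in; nothing more can be done
None
the job is handed in; nothing more can be done
```

The job is handed in. The bearing is pressed home, and the gripper is still holding the squeezed pliers with the spread ring round the groove. The hand-in gave no verdict.

**Bearing:** I pressed it with the fingertips either side of the shaft, down to the hard stop. The force peaked at about 75 N, and the camera then showed the groove clear.

**Pliers:** I gripped them with 35 N and the opening settled at 38 mm, against 40 mm expected when squeezed. The ring looked round. I then lifted the pliers out of the stand and carried them over the shaft.

**Ring placement:** I lowered the ring level over the shaft until it touched the bearing, at about 12 N. Then I backed off 1.5 mm.

**Last checks (19.6 s on the clock, before hand-in):**
- **Force:** 3.3 N upward on the tool, which puts the ring on the bearing at about 5 N.
- **Height:** the ring centre is about 62 mm above the bench (estimated from the gripper height), against 62.5 mm for the groove.
- **Centring:** the ring is within about 1.2 mm of the shaft axis in the wrist image.
- **Bystanders:** the tape measure, the elbow and the coupling beside the pliers looked unmoved. I did not recheck the other coupling.

**Disagreements and gaps:**
- The three-camera ring fit put the ring 1 to 2 mm higher relative to the gripper than the contact did. I trusted the contact.
- That fit also failed once the shaft hid part of the ring, so the final height and level come from contact, the gripper pose and the pictures.

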